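Nest the parts cups on the bench dock

ROBOT

A 6-joint arm with a two-finger parallel gripper is mounted at the origin on the work surface. World frame = base frame: x ahead of the robot, y to its left, z up, the work surface at z = 0. Lengths are in m, angles in rad, forces in N, time in s.
With the tool pointing down it reaches from about 0.25 to 0.775 m from the base axis. Payload 4 kg.
Tool frame: the origin (TCP) lies at the very end of the fingers, on their centre line; the grasp point (between the pads) lies 19 mm behind it; z points along the fingers, y is the line along which they close (so a half turn about z gives the same grasp; the last joint's range is limited). The gripper opens to 94 mm and grips with 3 to 60 N. Pads are 16 mm wide; open, the fingers measure 119 mm over their backs; the gripper's body (75 mm by 177 mm) begins 78 mm behind the grasp point.
Start: joints at [-1.373, 0.087, 1.371, -0, 1.684, -0.103], TCP at [0.163, -0.525, 0.206] pointing down, gripper open.
Joint ranges: [-3.1, 3.1], [-0.76, 2.03], [0.27, 2.55], [-1.08, 4.22], [0.17, 2.65], [-2.57, 2.57]. Speed limits (rad/s): [2.79, 2.79, 3.14, 3.14, 3.14, 3.14].

INTERFACE

Orientations are given as [roll, pitch, yaw] about the fixed x, y, z axes, in that order (R = Rz(yaw) Ry(pitch) Rx(roll)).
In Python, from bench import robot, vision gives the robot as it stands.
- The arm moves only by the shell command python3 -m crank 'ROWS'. ROWS is JSON, a list of rows, each a list of 3 entries, a list of its own where there are three numbers: the closure, from 0 (fully open) to 1 (shut), then the shift along the tool's x, y, z in m, then the turn, a rotation vector about the tool's x, y, z in degrees. A call has 1 to 8 rows; each row shifts and turns the commanded pose from where the row before left it, along the tool's axes as they then stand; what a row does not reach is not made up. A row lasts 1/10 s, in which the tool goes at most 50 mm and 8.59 degrees, less where a joint would pass 70% of its speed; a pose out of reach is approached as far as the arm can. A call with a gripper value outside its range is refused whole. The fingers move at their own pace and stop on an object; the grip force is fixed at half the most. Time passes only in rows, so rows that do not move let the fingers close. It gives the time, the measured TCP pose, the force, the opening and the grip force at its end, in the units of the state.
- robot.get_obs(): the state, without advancing time (a new reading comes with each control period).
- vision.snapshot(name): name is "scene" or "top"; returns a dict with "color" (400x640x3 uint8, red, green, blue), "z_map" (400x640 float32, m along the optical axis (not along the pixel's ray), 0 where there is no reading), "fx", "fy", "cx", "cy" (pixels), "R" (3x3) and "t" (3): a world point X has camera coordinates R X + t. Camera axes: x right, y down, z forward; pixel columns grow to the right and rows downward; lengths in m; the calibration is good to about 2 mm. A picture is of the moment at which its call begins.
- robot.close_job(): hands the job in; it is judged then, once.
The state is a dict: "time": time; "joint_positions": joint angles; "qvel": joint speeds; "joint_torque": joint torques, N m; "tool_pos": TCP position; "ee_rot": TCP orientation; "wrist_force": force on the tool from outside, world axes, zero at the start; "wrist_torque": the same for the moment, N m; "width": finger opening in m; "finger_force": force on a finger pad.
Only numpy, scipy, OpenCV 4.12 (cv2) and the standard library are available. Lean on these libraries where they do the work, as an engineer would, in place of code of your own. Each camera call takes 0.05 s, during which the arm holds its last target. There are 200 camera calls.

TASK

Put the two loose parts cups away on the dock: nest one cup in the fixed cup of the dock, then the other inside that one, each turned so that it drops over the divider cross below it and is fully down. Do not drop a cup in: keep hold of it until it is fully down, then let it go. Leave the meter, the wire reel and the screwdriver where they are.

Things in the scene. Friction and masses are not known exactly. Their poses are not given: they have to be found in the camera images.
- cup_a_mid (a point): Centre (on the axis, half-way up) of a loose hollow off-white plastic parts cup, open at the top, 100 mm tall, about 0.14 kg, upright on the bench; cup_a and cup_b are identical. z is its axis, up. Below it tapers: outer diameter 39 mm at 8 mm height, 50 mm at 55 mm; shoulder to 62 mm at 61 mm; above that a plain cylinder of 62 mm outer diameter up to the rim (grip here). Wall 3 mm.
- cup_b_mid (a point): Centre of a second loose cup, the same as cup_a_mid. A cup's channel fits over the divider of the cup below in four headings 90 degrees apart, play about 0.15 rad. Fully down, its underside is 46 mm above that of the lower cup and it cannot turn; out of line its feet stand loosely on the divider, 8 mm too high, and it can be turned there until it drops.
- cup_a: The cup of cup_a_mid; origin at the centre of its underside. Underneath, four square feet 8 mm high, on the diagonals of x and y, reaching 13 mm out along x and y; between them a cross-shaped channel 9 mm wide along x and y. Inside it stands a fixed divider cross, two upright plates along x and y, 5 mm thick, 33 mm long, with rounded top edges 54 mm above the underside.
- cup_b: The cup of cup_b_mid; origin at the centre of its underside, axes, feet, channel and divider as for cup_a.
- dock_rim (a point): Centre of the mouth of the dock, 110 mm above the bench, z up. The dock is fixed: an off-white cup of the same shape and size as the loose ones (mouth 56 mm inside, 62 mm outside) on a round steel foot 110 mm across and 10 mm thick. The heading of the divider cross inside is arbitrary: these axes do NOT tell it.
- dock_seat (a point): Centre of the top of the dock's divider cross, 64 mm above the bench, 46 mm below the dock's rim. The divider's heading is not reported by these axes: look into the dock or find it by touch. A cup fully down in the dock has its underside 56 mm above the bench (64 mm if not in line with the divider).
- meter: Bystander: handheld multimeter lying flat, orange and black, 170 x 85 x 36 mm, origin under its centre.
- reel: Bystander: reel of copper wire with black flanges, standing on end, 64 mm across, 48 mm tall, origin under its centre.
- driver: Bystander: screwdriver lying on the bench, about 200 mm long along its x, origin under its middle.
Mind the look-alikes: they are no part of the job. Leave any turquoise look-alike of the cup_b alone.

How it is judged:
On the way, in this order (a step that is already met when the one before it is completed fails the run):
1. one cup is fully down in the dock, over its divider, while still held (((height (world z) of cup_a_mid between 0.102 and 0.1095 m and horizontal distance between cup_a_mid and dock_rim below 0.008 m and angle between cup_a_mid's own z axis and vertical below 0.08 rad and contact force between the fingers and cup_a above 0.5 N) or (height (world z) of cup_b_mid between 0.102 and 0.1095 m and horizontal distance between cup_b_mid and dock_rim below 0.008 m and angle between cup_b_mid's own z axis and vertical below 0.08 rad and contact force between the fingers and cup_b above 0.5 N))), for 0.1 s.
2. the other cup is fully down in the first, over its divider, while still held (((height (world z) of cup_a_mid between 0.102 and 0.1095 m and horizontal distance between each of cup_a_mid, cup_b_mid and dock_rim below 0.008 m and angle between each of cup_a_mid, cup_b_mid's own z axis and vertical below 0.08 rad and height (world z) of cup_b_mid between 0.148 and 0.1555 m and contact force between the fingers and cup_b above 0.5 N) or (height (world z) of cup_b_mid between 0.102 and 0.1095 m and horizontal distance between each of cup_b_mid, cup_a_mid and dock_rim below 0.008 m and angle between each of cup_b_mid, cup_a_mid's own z axis and vertical below 0.08 rad and height (world z) of cup_a_mid between 0.148 and 0.1555 m and contact force between the fingers and cup_a above 0.5 N))), for 0.1 s.
At the end, for the whole second after the job is handed in: One cup is fully down over the divider in the dock (its height within 3.5 mm above or 4 mm below fully down) and the other fully down over the divider of the first (same tolerance), both upright within 0.08 rad, within 8 mm of the dock's axis, and at rest (((height (world z) of cup_a_mid between 0.102 and 0.1095 m and horizontal distance between each of cup_a_mid, cup_b_mid and dock_rim below 0.008 m and angle between each of cup_a_mid, cup_b_mid's own z axis and vertical below 0.08 rad and linear speed of each of cup_a, cup_b below 0.02 m/s and height (world z) of cup_b_mid between 0.148 and 0.1555 m) or (height (world z) of cup_b_mid between 0.102 and 0.1095 m and horizontal distance between each of cup_b_mid, cup_a_mid and dock_rim below 0.008 m and angle between each of cup_b_mid, cup_a_mid's own z axis and vertical below 0.08 rad and linear speed of each of cup_b, cup_a below 0.02 m/s and height (world z) of cup_a_mid between 0.148 and 0.1555 m))); the robot touches nothing.
It fails at once if the meter is moved by more than 25 mm (distance of meter from where it was at the start of the episode above 0.025 m).
It fails at once if the wire reel is moved by more than 25 mm (distance of reel from where it was at the start of the episode above 0.025 m).
It fails at once if the screwdriver is moved by more than 25 mm (distance of driver from where it was at the start of the episode above 0.025 m).
It also fails if it takes over 72 s, if anything falls off the work surface, if the arm or the gripper's body presses on something with over 40 N, if the wrist force passes 120 N, or if a joint passes its speed limit or range.

## Working session

There is one attempt and no reset: what is moved stays moved. The work goes in short steps, Python scripts to look and compute and a shell command to move; the robot and the scene stay as the last step left them, time stands still between calls to the robot, and variables do not carry over. Pictures are saved under pics/ and viewed, at most 10 in all, crops included, and the job is handed in when it is done.

```bash
mkdir -p pics; ls
python3 - <<'E'
from bench import robot, vision
import cv2, numpy as np
o=robot.get_obs(); print({k:np.round(v,3).tolist() for k,v in o.items()})
for n in("scene","top"):
    s=vision.snapshot(n); cv2.imwrite(f"pics/{n}0.png",s["color"][:,:,::-1]); np.savez(f"{n}0.npz",**s)
    print(n,s["fx"],s["cx"],s["cy"],np.round(-s["R"].T@s["t"],3),np.round(s["R"],2).tolist())
E
```

```text
pics
{'time': 0.0, 'joint_positions': [-1.373, 0.088, 1.372, -0.0, 1.684, -0.103], 'qvel': [0.0, 0.002, -0.0, -0.0, -0.001, -0.0], 'joint_torque': [0.0, -34.018, -30.243, 0.072, 0.033, -0.0], 'tool_pos': [0.163, -0.525, 0.204], 'ee_rot': [-3.139, -0.0, 0.301], 'wrist_force': [0.341, 0.146, 0.447], 'wrist_torque': [-0.018, -0.003, 0.009], 'finger_force': 0.0, 'width': 0.093}
scene 380.0570417394119 318.7992094183297 200.14686136345057 [ 1.12  -0.695  0.628] [[0.8, 0.6, 0.01], [0.32, -0.41, -0.85], [-0.51, 0.68, -0.52]]
top 418.635655368982 318.72476494925274 200.5582651060886 [0.495 0.022 1.001] [[0.02, -1.0, 0.03], [-1.0, -0.02, -0.09], [0.1, -0.03, -1.0]]
```

View pics/top0.png

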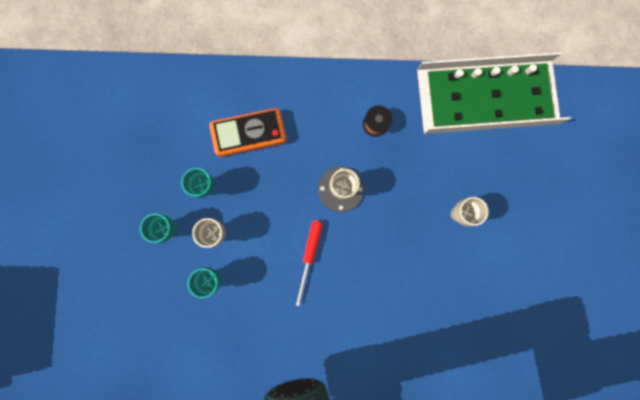

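View pics/scene0.png

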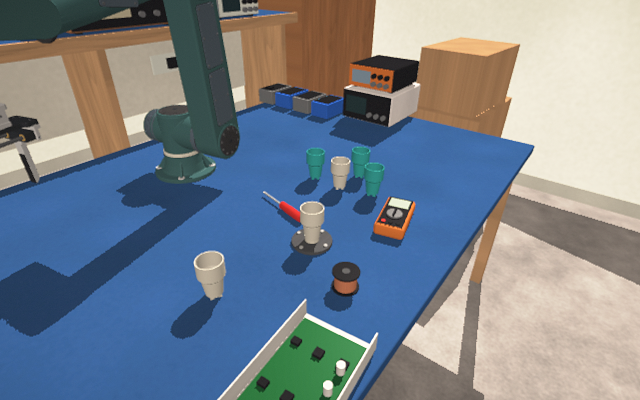

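The top view shows the dock at about (342,186). One white cup is at (208,233), between three turquoise look-alikes, and the other is at (473,211). Next I'll measure the rims and divider headings.

```bash
cat > h.py <<'E'
import numpy as np, cv2
def ray(s,uv,z):
    uv=np.atleast_2d(uv).astype(float); C=-s["R"].T@s["t"]
    d=np.c_[(uv[:,0]-s["cx"])/s["fx"],(uv[:,1]-s["cy"])/s["fy"],np.ones(len(uv))]@s["R"]
    return C+d*((z-C[2])/d[:,2])[:,None]
def cloud(s):
    v,u=np.mgrid[0:400,0:640]; z=s["z_map"]
    c=np.stack([(u-s["cx"])/s["fx"]*z,(v-s["cy"])/s["fy"]*z,z],-1)
    P=(c-s["t"])@s["R"]; P[z==0]=np.nan; return P
def proj(s,X):
    c=np.atleast_2d(X)@s["R"].T+s["t"]; return np.c_[c[:,0]/c[:,2]*s["fx"]+s["cx"],c[:,1]/c[:,2]*s["fy"]+s["cy"]]
E
python3 - <<'E'
from h import *
for n in("top","scene"):
    s=dict(np.load(n+"0.npz")); P=cloud(s); hsv=cv2.cvtColor(s["color"],cv2.COLOR_RGB2HSV)
    for nm,lo,hi in(("rims",.088,.125),):
        m=((P[...,2]>lo)&(P[...,2]<hi)&(P[...,0]>.2)&(P[...,0]<.85)&(abs(P[...,1])<.5)).astype(np.uint8)
        k,l,st,c=cv2.connectedComponentsWithStats(m)
        for i in range(1,k):
            if st[i,4]<40: continue
            q=l==i; ct=max(cv2.findContours(q.astype(np.uint8),0,1)[0],key=len)
            zt=np.nanpercentile(P[q][:,2],80)
            W=ray(s,ct[:,0],zt)[:,:2].astype(np.float32)
            (cx,cy),r=cv2.minEnclosingCircle(W)
            el=cv2.fitEllipse(W)
            print(n,np.round(c[i],1),st[i,4],"z",zt.round(4),"circ",round(cx,4),round(cy,4),round(r,4),"ell",np.round(el[0],4),np.round(el[1],4),hsv[q].mean(0).round())
s=dict(np.load("top0.npz"))
im=s["color"][:,:,::-1]
T=[cv2.resize(im[v-22:v+22,u-22:u+22],(264,400),interpolation=cv2.INTER_CUBIC) if 0 else cv2.resize(im[v-22:v+22,u-22:u+22],(264,264),interpolation=cv2.INTER_CUBIC) for u,v in((208,233),(342,186),(471,211))]
cv2.imwrite("pics/crop0.png",np.hstack(T))
E
```

```text
top [195.4 181.5] 212 z 0.1017 circ 0.6165 0.2624 0.0323 ell [0.6162 0.2627] [0.0601 0.0632] [ 89. 180. 141.]
top [344.6 182.8] 206 z 0.1119 circ 0.6182 -0.0555 0.032 ell [ 0.6186 -0.0551] [0.0598 0.0626] [ 21.  45. 209.]
top [472.8 211.1] 239 z 0.1017 circ 0.5665 -0.3363 0.0336 ell [ 0.5658 -0.3367] [0.06   0.0652] [ 22.  41. 208.]
top [154.6 228. ] 242 z 0.1017 circ 0.5158 0.3439 0.0328 ell [0.5158 0.3442] [0.0604 0.0641] [ 89. 180. 136.]
top [206.3 232.3] 191 z 0.1019 circ 0.5076 0.2341 0.0318 ell [0.508 0.234] [0.0596 0.0621] [ 21.  37. 189.]
top [201.6 282.7] 211 z 0.1019 circ 0.4029 0.2388 0.0323 ell [0.4031 0.2392] [0.0598 0.0625] [ 89. 179. 144.]
top [294.7 380.2] 58 z 0.1216 circ 0.2106 0.0415 0.037 ell [0.2095 0.0423] [0.0093 0.0667] [108. 129.  88.]
scene [227.6 153.4] 123 z 0.1204 circ 0.2141 0.029 0.0539 ell [0.2182 0.0198] [0.0515 0.0972] [61. 56. 63.]
scene [360.4 151.6] 118 z 0.0981 circ 0.5236 0.3354 0.0425 ell [0.5213 0.3361] [0.0617 0.0799] [ 87. 166. 135.]
scene [315.1 153. ] 127 z 0.098 circ 0.4083 0.2316 0.0417 ell [0.4078 0.2317] [0.062  0.0802] [ 88. 166. 136.]
scene [340.1 162. ] 132 z 0.0986 circ 0.5126 0.2247 0.0404 ell [0.5133 0.2253] [0.0624 0.0774] [ 20.  44. 186.]
scene [373.7 168.5] 143 z 0.098 circ 0.6208 0.2533 0.0413 ell [0.6205 0.254 ] [0.0615 0.0785] [ 87. 166. 136.]
scene [311.5 211.4] 346 z 0.1071 circ 0.6277 -0.0672 0.0447 ell [ 0.6274 -0.0671] [0.0621 0.0898] [ 18.  46. 186.]
scene [208.1 262.6] 320 z 0.099 circ 0.571 -0.3449 0.0375 ell [ 0.571  -0.3448] [0.0611 0.0732] [ 22.  43. 190.]
```

View pics/crop0.png

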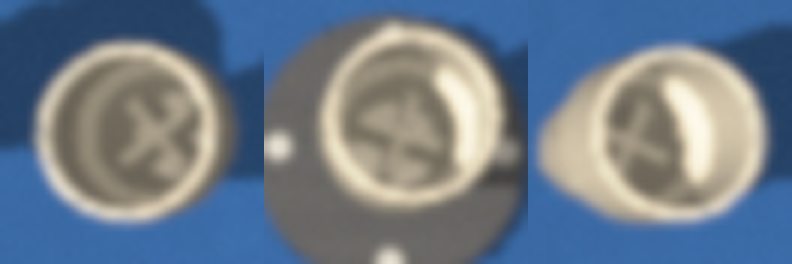

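The crosses are visible in all three cups. I'll rectify each onto the plane of its divider top in world axes and measure the headings.

```bash
cat >> h.py <<'E'
def patch(s,c,z,half=.022,N=264):
    # image right = +x world, up = +y
    g=np.linspace(-half,half,N); X,Y=np.meshgrid(g,-g)
    uv=proj(s,np.c_[(X+c[0]).ravel(),(Y+c[1]).ravel(),np.full(N*N,z)]).astype(np.float32).reshape(N,N,2)
    return cv2.remap(s["color"][:,:,::-1].copy(),uv[...,0],uv[...,1],cv2.INTER_CUBIC)
def enh(p):
    g=cv2.cvtColor(p,cv2.COLOR_BGR2GRAY); return cv2.createCLAHE(3,(2,2)).apply(g)
E
python3 - <<'E'
from h import *
from bench import vision
acc=None
ss=[vision.snapshot("top") for _ in range(4)]; s=ss[0]; s["color"]=np.mean([q["color"] for q in ss],0).astype(np.uint8)
np.savez("top1.npz",**s)
sc=dict(np.load("scene0.npz"))
R=[]
for c,z in(((.508,.234),.056),((.6185,-.055),.066),((.566,-.3365),.056)):
    p=enh(patch(s,c,z)); R.append(p)
cv2.imwrite("pics/rect.png",np.vstack([np.hstack(R),np.hstack([cv2.cvtColor(patch(s,c,z),cv2.COLOR_BGR2GRAY) for c,z in(((.508,.234),.056),((.6185,-.055),.066),((.566,-.3365),.056))])]))
E
```

```text
(no output)
```

View pics/rect.png

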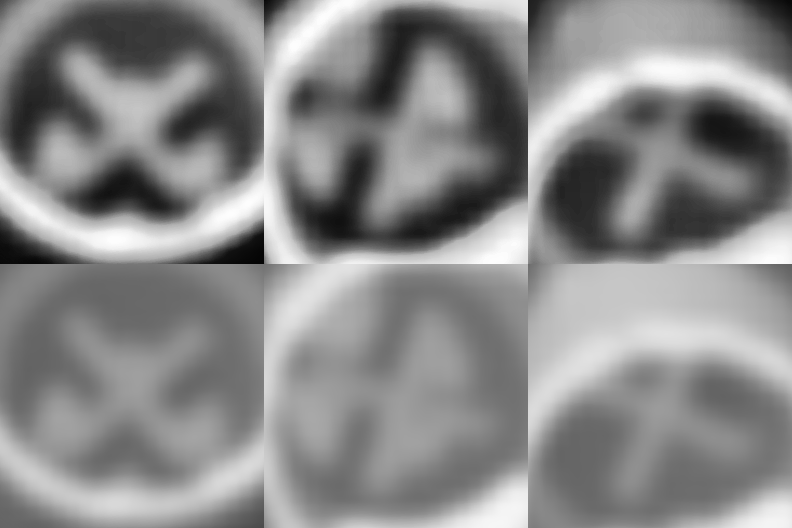

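Estimated headings mod 90° are about 42° for the left cup, 66° for the right cup and 73° for the dock. All three crosses have arms of about 31 mm and centres on their axes, so the measurements are consistent. I'll take the right cup first, starting with the move above it.

```bash
cat >> h.py <<'E'
def go(x,y,z,yaw=None):
    from bench import robot
    from scipy.spatial.transform import Rotation as Q
    o=robot.get_obs(); R=Q.from_euler("xyz",o["ee_rot"])
    print("tool shift mm",(1000*R.inv().apply(np.array([x,y,z])-o["tool_pos"])).round(1), "pos",np.round(o["tool_pos"],4),"rpy",np.degrees(o["ee_rot"]).round(1),"F",np.round(o["wrist_force"],1),"q6",round(o["joint_positions"][5],2),"w",round(o["width"],4),"ff",round(o["finger_force"],1),"t",round(o["time"],2))
E
python3 -c "
from h import *
go(.566,-.3365,.2)"
python3 -m crank '[[0,[0.045,-0.007,0],[0,0,0]],[0,[0.045,-0.007,0],[0,0,0]],[0,[0.045,-0.007,0],[0,0,0]],[0,[0.045,-0.007,0],[0,0,0]],[0,[0.045,-0.007,0],[0,0,0]],[0,[0.045,-0.007,0],[0,0,0]],[0,[0.045,-0.007,0],[0,0,0]],[0,[0.045,-0.006,0],[0,0,0]]]'
python3 -c "
from h import *
go(.566,-.3365,.13)"
```

```text
tool shift mm [440.9 -60.8   5.2] pos [ 0.1629 -0.5251  0.2051] rpy [-180.    -0.    17.2] F [-0.  -0.  -0.2] q6 -0.1 w 0.0939 ff 0.0 t 0.3
time: 1.1
tool_pos: [0.492, -0.3649, 0.2055]
ee_rot: [3.141, 0.0, 0.301]
wrist_force: [-0.2, -0.5, 0.1]
width: 0.0942
finger_force: 0.0
tool shift mm [79.1 -5.3 75.5] pos [ 0.492  -0.3649  0.2055] rpy [180.    0.   17.2] F [-0.2 -0.5  0.1] q6 0.54 w 0.0942 ff 0.0 t 1.1
```

```bash
python3 -m crank '[[0,[0.040,-0.003,0.02],[0,0,0]],[0,[0.039,-0.002,0.02],[0,0,0]],[0,[0,0,0.02],[0,0,0]],[0,[0,0,0.015],[0,0,0]],[0,[0,0,0],[0,0,0]]]'
python3 - <<'E'
from h import *
from bench import vision
go(.566,-.3365,.066)
s=vision.snapshot("scene"); cv2.imwrite("pics/s1.png",cv2.resize(s["color"][180:340,100:340,::-1],(720,480)))
E
```

```text
time: 1.6
tool_pos: [0.5628, -0.3371, 0.127]
ee_rot: [-3.137, 0.004, 0.301]
wrist_force: [-0.2, -1.0, -0.6]
width: 0.0941
finger_force: 0.0
tool shift mm [ 3.5  0.7 61. ] pos [ 0.5628 -0.3371  0.127 ] rpy [-179.7    0.2   17.2] F [-0.2 -1.  -0.6] q6 0.64 w 0.0941 ff 0.0 t 1.6
```

View pics/s1.png

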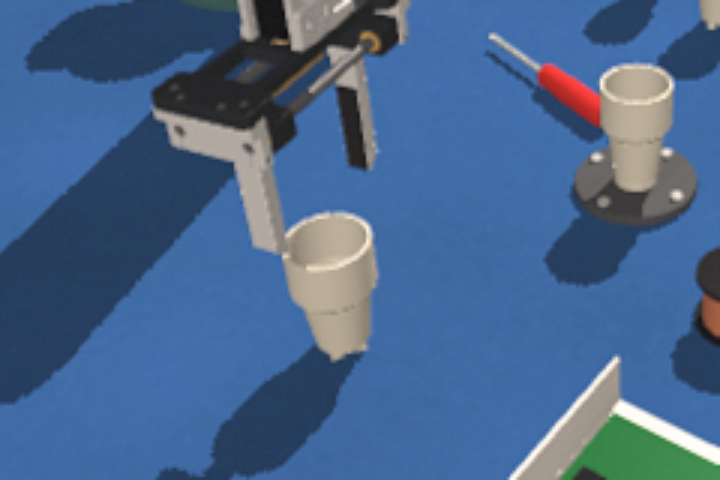

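The fingers straddle the cup, left finger at about (265,230) and right at about (360,140). I'll let the arm settle, descend and grip.

```bash
python3 -m crank '[[0,[0.002,0,0.02],[0,0,0]],[0,[0,0,0.02],[0,0,0]],[0,[0,0,0.018],[0,0,0]],[0,[0,0,0],[0,0,0]],[0,[0,0,0],[0,0,0]]]'
python3 -c "
from h import *
go(.566,-.3365,.066)"
```

```text
time: 2.15
tool_pos: [0.5664, -0.3383, 0.0742]
ee_rot: [3.14, -0.001, 0.3]
wrist_force: [-0.3, 0.2, 0.7]
width: 0.0945
finger_force: 0.0
tool shift mm [ 0.2 -1.9  8.2] pos [ 0.5664 -0.3383  0.0742] rpy [ 1.799e+02 -1.000e-01  1.720e+01] F [-0.3  0.2  0.7] q6 0.65 w 0.0945 ff 0.0 t 2.15
```

```bash
python3 -m crank '[[0,[0,-0.001,0.008],[0,0,0]],[0,[0,0,0],[0,0,0]],[1,[0,0,0],[0,0,0]],[1,[0,0,0],[0,0,0]],[1,[0,0,0],[0,0,0]],[1,[0,0,0],[0,0,0]],[1,[0,0,0],[0,0,0]],[1,[0,0,0],[0,0,0]]]'
python3 -c "
from h import *
go(.566,-.3365,.066)"
```

```text
time: 2.95
tool_pos: [0.5663, -0.3366, 0.0647]
ee_rot: [3.141, -0.0, 0.301]
wrist_force: [0.3, 0.3, 1.4]
width: 0.0626
finger_force: 29.9
tool shift mm [-0.2 -0.2 -1.3] pos [ 0.5663 -0.3366  0.0647] rpy [180.   -0.   17.2] F [0.3 0.3 1.4] q6 0.65 w 0.0626 ff 29.9 t 2.95
```

The grip is good: width 62.6 mm and TCP 64.7 mm above the underside, so fully down means TCP z ≈ 0.1207 and standing on the divider means 0.1287. Lifting now.

```bash
python3 -m crank '[[1,[0,0,-0.02],[0,0,0]],[1,[0,0,-0.04],[0,0,0]],[1,[0,0,-0.04],[0,0,0]],[1,[0,0,-0.03],[0,0,0]],[1,[0.02,-0.038,0],[0,0,0]],[1,[0.02,-0.038,0],[0,0,0]],[1,[0.02,-0.038,0],[0,0,0]],[1,[0.02,-0.038,0],[0,0,0]]]'
python3 -m crank '[[1,[0.02,-0.038,0],[0,0,0]],[1,[0.02,-0.038,0],[0,0,0]],[1,[0.0135,-0.025,0],[0,0,0]],[1,[0,0,0],[0,0,-4]],[1,[0,0,0],[0,0,-3]],[1,[0,0,0],[0,0,0]],[1,[0,0,0],[0,0,0]]]'
python3 -c "
from h import *
go(.6185,-.055,.1287)"
```

```text
time: 3.75
tool_pos: [0.5972, -0.1659, 0.194]
ee_rot: [-3.141, 0.001, 0.3]
wrist_force: [1.2, -0.1, -1.2]
width: 0.0623
finger_force: 29.9
time: 4.45
tool_pos: [0.6184, -0.0552, 0.194]
ee_rot: [-3.141, 0.001, 0.422]
wrist_force: [0.9, 0.1, -1.7]
width: 0.0626
finger_force: 29.9
tool shift mm [ 0.2 -0.1 65.3] pos [ 0.6184 -0.0552  0.194 ] rpy [-180.     0.    24.2] F [ 0.9  0.1 -1.7] q6 0.97 w 0.0626 ff 29.9 t 4.45
```

Over the dock. Descending gently while watching the force.

```bash
python3 -m crank '[[1,[0,0,0.02],[0,0,0]],[1,[0,0,0.02],[0,0,0]],[1,[0,0,0.01],[0,0,0]],[1,[0,0,0],[0,0,0]],[1,[0,0,0],[0,0,0]]]'
python3 -m crank '[[1,[0,0,0.006],[0,0,0]],[1,[0,0,0.004],[0,0,0]],[1,[0,0,0.002],[0,0,0]],[1,[0,0,0],[0,0,0]],[1,[0,0,0],[0,0,0]]]'
python3 -m crank '[[1,[0,0,0.002],[0,0,0]],[1,[0,0,0.002],[0,0,0]],[1,[0,0,0],[0,0,0]],[1,[0,0,0],[0,0,0]]]'
```

```text
time: 4.95
tool_pos: [0.6188, -0.0555, 0.1449]
ee_rot: [3.141, -0.0, 0.422]
wrist_force: [-0.5, -0.5, -1.6]
width: 0.0627
finger_force: 29.9
time: 5.45
tool_pos: [0.6187, -0.0552, 0.1326]
ee_rot: [3.141, -0.0, 0.423]
wrist_force: [0.5, -0.4, -1.0]
width: 0.0628
finger_force: 29.9
time: 5.85
tool_pos: [0.6186, -0.0552, 0.1283]
ee_rot: [-3.141, 0.0, 0.423]
wrist_force: [0.6, 0.1, -1.6]
width: 0.0624
finger_force: 29.9
```

```bash
python3 -m crank '[[1,[0,0,0.001],[0,0,0]],[1,[0,0,0.001],[0,0,0]],[1,[0,0,0],[0,0,0]],[1,[0,0,0],[0,0,0]]]'
python3 -m crank '[[1,[0,0,0.001],[0,0,0]],[1,[0,0,0.001],[0,0,0]],[1,[0,0,0],[0,0,0]],[1,[0,0,0],[0,0,0]]]'
```

```text
time: 6.25
tool_pos: [0.6188, -0.055, 0.1266]
ee_rot: [-3.141, -0.001, 0.423]
wrist_force: [0.4, -0.0, -0.3]
width: 0.0627
finger_force: 29.9
time: 6.65
tool_pos: [0.619, -0.055, 0.1252]
ee_rot: [3.141, -0.001, 0.423]
wrist_force: [0.3, 2.1, 2.9]
width: 0.0624
finger_force: 29.9
```

Contact begins at 0.1252, 4.5 mm above fully down, with a +y side force. I'll check the torque and give way in that direction.

```bash
cat > st.py <<'E'
from bench import robot
import numpy as np
o=robot.get_obs(); print(np.round(o["tool_pos"],4),"rpy",np.degrees(o["ee_rot"]).round(2),"F",np.round(o["wrist_force"],2),"T",np.round(o["wrist_torque"],3),"t",o["time"])
E
python3 st.py; python3 -m crank '[[1,[0.0004,-0.0009,0],[0,0,0]],[1,[0,0,0],[0,0,0]],[1,[0,0,0],[0,0,0]]]'; python3 st.py
python3 -m crank '[[1,[0,0,0],[0,0,-2]],[1,[0,0,0],[0,0,0]],[1,[0,0,0],[0,0,0]]]'; python3 st.py
```

```text
[ 0.619  -0.055   0.1252] rpy [ 1.7999e+02 -7.0000e-02  2.4240e+01] F [0.32 2.1  2.89] T [ 0.548 -0.059  0.006] t 6.65
time: 6.95
tool_pos: [0.6187, -0.0543, 0.1242]
ee_rot: [3.141, -0.0, 0.423]
wrist_force: [1.1, 0.4, -0.6]
width: 0.0628
finger_force: 29.9
[ 0.6187 -0.0543  0.1242] rpy [179.98  -0.    24.23] F [ 1.1   0.38 -0.65] T [ 0.202 -0.347 -0.012] t 6.95
time: 7.25
tool_pos: [0.6185, -0.0543, 0.1236]
ee_rot: [-3.141, 0.001, 0.457]
wrist_force: [1.5, 1.1, -1.2]
width: 0.0626
finger_force: 29.9
[ 0.6185 -0.0543  0.1236] rpy [-1.7998e+02  4.0000e-02  2.6190e+01] F [ 1.46  1.14 -1.25] T [ 0.127 -0.444 -0.006] t 7.25
```

```bash
python3 -m crank '[[1,[0,0,0.001],[0,0,0]],[1,[0,0,0.001],[0,0,0]],[1,[0,0,0],[0,0,0]],[1,[0,0,0],[0,0,0]]]' >/dev/null; python3 st.py
python3 -m crank '[[1,[0,0,0.001],[0,0,0]],[1,[0,0,0],[0,0,0]],[1,[0,0,0],[0,0,0]]]'>/dev/null; python3 st.py
```

```text
[ 0.6186 -0.0542  0.1223] rpy [-1.800e+02  1.000e-02  2.623e+01] F [ 2.12  0.11 -1.31] T [ 0.083 -0.434  0.024] t 7.65
[ 0.6186 -0.0542  0.1214] rpy [180.     0.    26.23] F [ 1.38 -0.07 -0.61] T [ 0.162 -0.334 -0.012] t 7.95
```

```bash
python3 -m crank '[[1,[0,0,0.001],[0,0,0]],[1,[0,0,0],[0,0,0]],[1,[0,0,0],[0,0,0]]]'>/dev/null; python3 st.py
python3 -m crank '[[1,[0,0,0.001],[0,0,0]],[1,[0,0,0],[0,0,0]],[1,[0,0,0],[0,0,0]]]'>/dev/null; python3 st.py
```

```text
[ 0.6187 -0.0542  0.1206] rpy [ 1.7999e+02 -1.0000e-02  2.6230e+01] F [ 0.62  1.41 -0.34] T [ 0.168 -0.364 -0.05 ] t 8.25
[ 0.619  -0.0541  0.1204] rpy [ 1.7997e+02 -7.0000e-02  2.6240e+01] F [0.75 0.68 3.82] T [ 0.341 -0.169 -0.013] t 8.55
```

Firm contact at 0.1204, as expected for fully down. I'll hold, open, back off up and look.

```bash
python3 -m crank '[[1,[0,0,0.0005],[0,0,0]],[1,[0,0,0],[0,0,0]],[1,[0,0,0],[0,0,0]]]'>/dev/null; python3 st.py
python3 -m crank '[[0,[0,0,0],[0,0,0]],[0,[0,0,0],[0,0,0]],[0,[0,0,0],[0,0,0]],[0,[0,0,0],[0,0,0]],[0,[0,0,0],[0,0,0]]]'
python3 -m crank '[[0,[0,0,-0.01],[0,0,0]],[0,[0,0,-0.02],[0,0,0]],[0,[0,0,-0.04],[0,0,0]],[0,[0,0,-0.04],[0,0,0]]]'
```

```text
[ 0.6191 -0.0541  0.1203] rpy [ 1.7995e+02 -9.0000e-02  2.6240e+01] F [0.77 1.8  5.63] T [ 0.337 -0.102  0.007] t 8.85
time: 9.35
tool_pos: [0.6183, -0.0543, 0.1184]
ee_rot: [-3.141, 0.001, 0.458]
wrist_force: [0.1, -0.1, 0.1]
width: 0.0935
finger_force: 0.0
time: 9.75
tool_pos: [0.6181, -0.0542, 0.2301]
ee_rot: [-3.141, 0.001, 0.458]
wrist_force: [0.6, 0.3, 0.6]
width: 0.0938
finger_force: 0.0
```

```bash
python3 -m crank '[[0,[0.0036,-0.0384,0],[0,0,0]],[0,[0.0036,-0.0384,0],[0,0,0]],[0,[0.0036,-0.0384,0],[0,0,0]],[0,[0.0036,-0.0384,0],[0,0,0]],[0,[0.0036,-0.0384,0],[0,0,0]],[0,[0.0036,-0.0384,0],[0,0,0]],[0,[0.0036,-0.0384,0],[0,0,0]],[0,[0.0036,-0.0384,0],[0,0,0]]]'
python3 - <<'E'
from h import *
from bench import vision
go(.508,.234,.13)
ss=[vision.snapshot("top") for _ in range(4)]; s=ss[0]; s["color"]=np.mean([q["color"] for q in ss],0).astype(np.uint8)
P=cloud(s); m=((P[...,2]>.145)&(P[...,2]<.17)&(abs(P[...,0]-.62)<.06)&(abs(P[...,1]+.055)<.06)).astype(np.uint8)
ct=max(cv2.findContours(m,0,1)[0],key=len); zt=np.nanpercentile(P[m>0][:,2],80); W=ray(s,ct[:,0],zt)[:,:2].astype(np.float32)
print("rim z",zt,cv2.minEnclosingCircle(W),cv2.fitEllipse(W))
c=s["color"][:,:,::-1]; im=cv2.resize(c[100:300,180:420],(475,396))
a=patch(s,(.6185,-.055),.112); sc=vision.snapshot("scene"); b=cv2.resize(sc["color"][150:260,255:365,::-1],(396,396)) 
cv2.imwrite("pics/after1.png",np.hstack([cv2.resize(cv2.merge([enh(a)]*3),(396,396)),b]))
E
```

```text
time: 10.55
tool_pos: [0.508, 0.2354, 0.2301]
ee_rot: [3.141, -0.001, 0.458]
wrist_force: [0.8, 0.6, -0.4]
width: 0.0941
finger_force: 0.0
tool shift mm [ -0.8   1.2 100.1] pos [0.508  0.2354 0.2301] rpy [ 1.80e+02 -1.00e-01  2.62e+01] F [ 0.8  0.6 -0.4] q6 1.45 w 0.0941 ff 0.0 t 10.55
rim z 0.15804466145668478 ((0.6182470917701721, -0.0553659163415432), 0.03182476758956909) ((0.6184850931167603, -0.05553639680147171), (0.05963689833879471, 0.06132280454039574), 56.70426559448242)
```

View pics/after1.png

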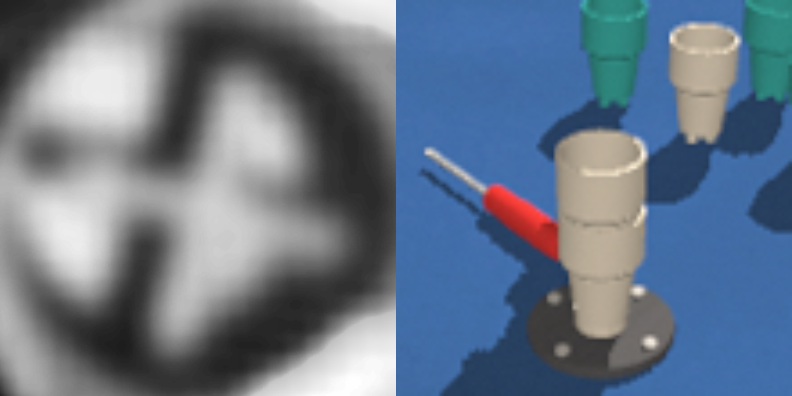

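The first cup is fully down: its rim is at 0.156 m after the ~1.9 mm bias, and it is centred on the dock. In the rectified patch its cross runs from (235,75) to (170,345), a heading of about 75°. Next is the second cup.

```bash
python3 -m crank '[[0,[0,0.001,0.04],[0,0,0]],[0,[0,0,0.03],[0,0,0]],[0,[0,0,0.02],[0,0,0]],[0,[0,0,0],[0,0,0]],[0,[0,0,0],[0,0,0]]]'>/dev/null
python3 -c "
from h import *
go(.508,.234,.066)"
```

```text
tool shift mm [-0.8 -2.6 73.4] pos [0.5098 0.2321 0.1394] rpy [180.   -0.   26.1] F [ 0.1 -0.2 -0.4] q6 1.44 w 0.0939 ff 0.0 t 11.3
```

```bash
python3 -m crank '[[0,[-0.001,-0.002,0.03],[0,0,0]],[0,[0,0,0.025],[0,0,0]],[0,[0,0,0.018],[0,0,0]],[0,[0,0,0],[0,0,0]],[0,[0,0,0],[0,0,0]]]'>/dev/null
python3 -c "
from h import *
go(.508,.234,.066)"
python3 -m crank '[[1,[0,0,0],[0,0,0]],[1,[0,0,0],[0,0,0]],[1,[0,0,0],[0,0,0]],[1,[0,0,0],[0,0,0]],[1,[0,0,0],[0,0,0]],[1,[0,0,0],[0,0,0]]]'; python3 st.py
```

```text
tool shift mm [-0.9  0.2  1.9] pos [0.5087 0.2346 0.0679] rpy [180.   -0.2  26.2] F [-0.6 -0.   0.6] q6 1.44 w 0.0938 ff 0.0 t 11.8
time: 12.4
tool_pos: [0.5076, 0.2347, 0.0665]
ee_rot: [3.141, -0.001, 0.458]
wrist_force: [0.4, 0.5, 1.8]
width: 0.0623
finger_force: 30.0
[0.5076 0.2347 0.0665] rpy [ 1.7999e+02 -5.0000e-02  2.6240e+01] F [0.35 0.55 1.78] T [-0.066  0.022  0.016] t 12.4
```

```bash
python3 -m crank '[[1,[0,0,-0.02],[0,0,0]],[1,[0,0,-0.04],[0,0,0]],[1,[0,0,-0.04],[0,0,0]],[1,[0,0,-0.04],[0,0,0]],[1,[0,0,-0.04],[0,0,0]],[1,[0,0,-0.01],[0,0,0]]]' >/dev/null
python3 -m crank '[[1,[-0.0035,0.0385,0],[0,0,0]],[1,[-0.0035,0.0385,0],[0,0,0]],[1,[-0.0035,0.0385,0],[0,0,0]],[1,[-0.0035,0.0385,0],[0,0,0]],[1,[-0.0035,0.0385,0],[0,0,0]],[1,[-0.0035,0.0385,0],[0,0,0]],[1,[-0.0035,0.0385,0],[0,0,0]],[1,[-0.0035,0.0385,0],[0,0,0]]]' >/dev/null
python3 -m crank '[[1,[0,0,0],[0,0,-8]],[1,[0,0,0],[0,0,-8]],[1,[0,0,0],[0,0,-8]],[1,[0,0,0],[0,0,-8]],[1,[0,0,0],[0,0,-1]],[1,[0,0,0],[0,0,0]],[1,[0,0,0],[0,0,0]]]'
python3 -c "
from h import *
go(.6185,-.0543,.1765)"; python3 st.py
```

```text
time: 14.5
tool_pos: [0.6181, -0.054, 0.255]
ee_rot: [-3.14, 0.001, 1.032]
wrist_force: [0.2, 0.5, -1.3]
width: 0.0626
finger_force: 30.0
tool shift mm [-0.   0.6 78.5] pos [ 0.6181 -0.054   0.255 ] rpy [-179.9    0.    59.1] F [ 0.2  0.5 -1.3] q6 0.36 w 0.0626 ff 30.0 t 14.5
[ 0.6181 -0.054   0.255 ] rpy [-1.7992e+02  3.0000e-02  5.9130e+01] F [ 0.23  0.5  -1.32] T [ 0.009 -0.041 -0.006] t 14.5
```

```bash
python3 -m crank '[[1,[0,0,0.02],[0,0,0]],[1,[0,0,0.02],[0,0,0]],[1,[0,0,0.015],[0,0,0]],[1,[0,0,0.01],[0,0,0]],[1,[0,0,0],[0,0,0]],[1,[0,0,0],[0,0,0]]]' >/dev/null; python3 st.py
python3 -m crank '[[1,[0,0,0.005],[0,0,0]],[1,[0,0,0.004],[0,0,0]],[1,[0,0,0.002],[0,0,0]],[1,[0,0,0],[0,0,0]],[1,[0,0,0],[0,0,0]]]' >/dev/null; python3 st.py
python3 -m crank '[[1,[0,0,0.001],[0,0,0]],[1,[0,0,0.001],[0,0,0]],[1,[0,0,0],[0,0,0]],[1,[0,0,0],[0,0,0]]]' >/dev/null; python3 st.py
```

```text
[ 0.6186 -0.0542  0.1914] rpy [ 1.7996e+02 -1.0000e-02  5.9220e+01] F [-0.28 -0.6  -0.78] T [-0.013 -0.037 -0.02 ] t 15.1
[ 0.6184 -0.0542  0.18  ] rpy [179.99   0.    59.23] F [ 0.03 -0.33 -0.99] T [-0.042 -0.066  0.018] t 15.6
[ 0.6183 -0.0541  0.178 ] rpy [180.     0.    59.24] F [ 0.7  -0.03 -0.68] T [-0.024 -0.04  -0.025] t 16.0
```

```bash
python3 -m crank '[[1,[0,0,0.001],[0,0,0]],[1,[0,0,0.001],[0,0,0]],[1,[0,0,0],[0,0,0]],[1,[0,0,0],[0,0,0]]]' >/dev/null; python3 st.py
python3 -m crank '[[1,[0,0,0.001],[0,0,0]],[1,[0,0,0],[0,0,0]],[1,[0,0,0],[0,0,0]]]' >/dev/null; python3 st.py
python3 -m crank '[[1,[0,0,0.001],[0,0,0]],[1,[0,0,0],[0,0,0]],[1,[0,0,0],[0,0,0]]]' >/dev/null; python3 st.py
```

```text
[ 0.6184 -0.0542  0.176 ] rpy [179.99   0.    59.23] F [ 0.72 -0.08 -1.02] T [-0.054 -0.017  0.014] t 16.4
[ 0.6186 -0.0542  0.1755] rpy [ 1.7994e+02 -1.0000e-02  5.9230e+01] F [-0.18  0.25  1.52] T [-0.121  0.022  0.039] t 16.7
[ 0.6188 -0.0543  0.1751] rpy [ 1.7989e+02 -3.0000e-02  5.9230e+01] F [0.29 0.31 4.73] T [-0.132  0.    -0.037] t 17.0
```

The cup stands on the divider at 0.1751, so it's out of line or off-centre. I'll refine the heading offline from the saved images before turning it.

Run:
```python
from h import *
s=dict(np.load("top1.npz"))
for c,z in(((.508,.234),.056),((.566,-.3365),.056),((.6185,-.055),.066)):
    p=cv2.cvtColor(patch(s,c,z),cv2.COLOR_BGR2GRAY).astype(float); 
    for dx,dy in((0,0),(0,1.5),(0,-1.5),(1.5,0),(-1.5,0)):
        th=np.radians(np.arange(0,360,2)); out=[]
        for r in (7,9,11):
            x=131.5+(dx+r*np.cos(th))*6; y=131.5-(dy+r*np.sin(th))*6
            out.append(cv2.remap(p.astype(np.float32),x.astype(np.float32)[None],y.astype(np.float32)[None],1)[0])
        I=np.mean(out,0); I=I-cv2.blur(np.r_[I,I,I][None],(45,1))[0,180:360]
        pk=[int(np.degrees(th[i])) for i in range(180) if I[i]>4 and I[i]==max(I[(i+np.arange(-12,13))%180])]
        print(c,dx,dy,"4th-harm",round(np.degrees(np.angle((I*np.exp(4j*th)).sum()))/4%90,1),"peaks",pk)
```

```text
(0.508, 0.234) 0 0 4th-harm 40.2 peaks [46, 128, 210, 320]
(0.508, 0.234) 0 1.5 4th-harm 39.8 peaks [38, 134, 218, 310]
(0.508, 0.234) 0 -1.5 4th-harm 41.2 peaks [52, 119, 204, 326]
(0.508, 0.234) 1.5 0 4th-harm 41.7 peaks [50, 134, 208, 316]
(0.508, 0.234) -1.5 0 4th-harm 38.8 peaks [40, 122, 214, 322]
(0.566, -0.3365) 0 0 4th-harm 62.9 peaks [62, 156, 254, 322]
(0.566, -0.3365) 0 1.5 4th-harm 57.3 peaks [50, 156, 256, 314]
(0.566, -0.3365) 0 -1.5 4th-harm 65.9 peaks [64, 160, 250, 330]
(0.566, -0.3365) 1.5 0 4th-harm 59.7 peaks [66, 246, 318]
(0.566, -0.3365) -1.5 0 4th-harm 63.8 peaks [58, 156, 262, 326]
(0.6185, -0.055) 0 0 4th-harm 71.2 peaks [58, 130, 184, 262]
(0.6185, -0.055) 0 1.5 4th-harm 26.8 peaks [56, 130, 190, 266]
(0.6185, -0.055) 0 -1.5 4th-harm 70.2 peaks [59, 178, 262]
(0.6185, -0.055) 1.5 0 4th-harm 72.1 peaks [68, 176, 256, 334]
(0.6185, -0.055) -1.5 0 4th-harm 27.1 peaks [48, 124, 194, 272]
```

Left-cup heading ≈ 40°, so it should be within a few degrees. I'll try small turns under light pressure.

```bash
python3 -m crank '[[1,[0,0,0],[0,0,-2]],[1,[0,0,0],[0,0,-1]],[1,[0,0,0],[0,0,0]]]' >/dev/null; python3 st.py
python3 -m crank '[[1,[0,0,0],[0,0,-2]],[1,[0,0,0],[0,0,-1]],[1,[0,0,0],[0,0,0]]]' >/dev/null; python3 st.py
python3 -m crank '[[1,[0,0,0],[0,0,-2]],[1,[0,0,0],[0,0,-1]],[1,[0,0,0],[0,0,0]]]' >/dev/null; python3 st.py
```

```text
[ 0.6188 -0.0545  0.1747] rpy [179.89  -0.    62.22] F [-0.07 -0.98  5.13] T [-0.44  -0.163 -0.03 ] t 17.3
[ 0.6189 -0.0545  0.1745] rpy [179.9   0.   65.2] F [ 0.17 -1.78  5.09] T [-0.421 -0.316 -0.048] t 17.6
[ 0.6185 -0.0543  0.1737] rpy [1.7999e+02 1.0000e-02 6.8200e+01] F [ 1.43 -0.82  3.69] T [-0.377 -0.455 -0.055] t 17.9
```

```bash
python3 -m crank '[[1,[-0.0007,0.0003,0],[0,0,0]],[1,[0,0,0],[0,0,0]],[1,[0,0,0],[0,0,0]]]' >/dev/null; python3 st.py
python3 -m crank '[[1,[0,0,0.001],[0,0,0]],[1,[0,0,0],[0,0,0]],[1,[0,0,0],[0,0,0]]]' >/dev/null; python3 st.py
python3 -m crank '[[1,[0,0,0],[0,0,-3]],[1,[0,0,0],[0,0,0]],[1,[0,0,0],[0,0,0]]]' >/dev/null; python3 st.py
```

```text
[ 0.6183 -0.0548  0.1737] rpy [-1.7998e+02 -1.0000e-02  6.8220e+01] F [ 1.44 -1.3   1.96] T [-0.319 -0.422 -0.042] t 18.2
[ 0.6186 -0.055   0.1733] rpy [179.94   0.    68.23] F [ 1.73 -1.87  3.64] T [-0.432 -0.526  0.027] t 18.5
[ 0.6185 -0.0549  0.1733] rpy [179.96  -0.    71.18] F [ 0.19 -0.85  4.66] T [-0.364 -0.547  0.041] t 18.8
```

```bash
python3 -m crank '[[1,[-0.001,0.0007,0],[0,0,0]],[1,[0,0,0],[0,0,0]],[1,[0,0,0],[0,0,0]]]' >/dev/null; python3 st.py
python3 -m crank '[[1,[0,0,0],[0,0,3]],[1,[0,0,0],[0,0,0]],[1,[0,0,0],[0,0,0]]]' >/dev/null; python3 st.py
python3 -m crank '[[1,[0,0,0],[0,0,3]],[1,[0,0,0],[0,0,0]],[1,[0,0,0],[0,0,0]]]' >/dev/null; python3 st.py
python3 -m crank '[[1,[0,0,0],[0,0,3]],[1,[0,0,0],[0,0,0]],[1,[0,0,0],[0,0,0]]]' >/dev/null; python3 st.py
```

```text
[ 0.6187 -0.0558  0.1731] rpy [-1.800e+02 -3.000e-02  7.123e+01] F [ 0.09 -0.62  5.55] T [-0.011 -0.428 -0.031] t 19.1
[ 0.6188 -0.056   0.1731] rpy [ 1.7999e+02 -1.0000e-02  6.8300e+01] F [0.99 0.02 5.26] T [-0.067 -0.54   0.056] t 19.4
[ 0.6188 -0.0561  0.1731] rpy [179.98  -0.    65.32] F [1.55 0.36 5.21] T [-0.131 -0.53   0.005] t 19.7
[ 0.6188 -0.0561  0.173 ] rpy [179.98   0.    62.32] F [ 2.13 -0.07  4.78] T [-0.134 -0.493 -0.036] t 20.0
```

```bash
python3 -m crank '[[1,[0.0005,0.001,0],[0,0,0]],[1,[0,0,0],[0,0,0]],[1,[0,0,0],[0,0,0]]]' >/dev/null; python3 st.py
python3 -m crank '[[1,[0.0005,0.001,0],[0,0,0]],[1,[0,0,0],[0,0,0]],[1,[0,0,0],[0,0,0]]]' >/dev/null; python3 st.py
```

```text
[ 0.6195 -0.0561  0.1729] rpy [-1.7995e+02  3.0000e-02  6.2270e+01] F [ 0.16 -0.67  5.02] T [-0.21  -0.303  0.005] t 20.3
[ 0.62   -0.056   0.1718] rpy [-1.7983e+02  6.0000e-02  6.2250e+01] F [ 0.29  0.33 -0.09] T [-0.085 -0.043  0.058] t 20.6
```

It came free with a +x shift. Carrying on down.

```bash
python3 -m crank '[[1,[0,0,0.001],[0,0,0]],[1,[0,0,0],[0,0,0]],[1,[0,0,0],[0,0,0]]]' >/dev/null; python3 st.py
python3 -m crank '[[1,[0,0,0.001],[0,0,0]],[1,[0,0,0],[0,0,0]],[1,[0,0,0],[0,0,0]]]' >/dev/null; python3 st.py
python3 -m crank '[[1,[0,0,0.001],[0,0,0]],[1,[0,0,0],[0,0,0]],[1,[0,0,0],[0,0,0]]]' >/dev/null; python3 st.py
```

```text
[ 0.6202 -0.0559  0.1704] rpy [-1.7983e+02  5.0000e-02  6.2250e+01] F [ 0.12  0.3  -1.49] T [-0.096  0.01   0.022] t 20.9
[ 0.6208 -0.056   0.1707] rpy [-179.97    0.     62.24] F [-0.49 -0.07 -1.41] T [-0.042 -0.012  0.029] t 21.2
[ 0.6209 -0.0561  0.17  ] rpy [179.99   0.    62.24] F [-0.55  0.33 -1.41] T [-0.041  0.005  0.006] t 21.5
```

```bash
python3 -m crank '[[1,[0,0,0.001],[0,0,0]],[1,[0,0,0],[0,0,0]],[1,[0,0,0],[0,0,0]]]' >/dev/null; python3 st.py
python3 -m crank '[[1,[0,0,0.001],[0,0,0]],[1,[0,0,0],[0,0,0]],[1,[0,0,0],[0,0,0]]]' >/dev/null; python3 st.py
```

```text
[ 0.6209 -0.0561  0.1689] rpy [-1.800e+02  1.000e-02  6.224e+01] F [-0.21  0.06 -0.89] T [-0.107  0.041  0.009] t 21.8
[ 0.621  -0.0562  0.1684] rpy [179.97  -0.    62.23] F [-1.15  0.74  1.9 ] T [-0.081  0.249 -0.059] t 22.1
```

Contact at 0.1684, as expected for fully down (0.1685). Press lightly, hold and release.

```bash
python3 -m crank '[[1,[0,0,0.001],[0,0,0]],[1,[0,0,0],[0,0,0]],[1,[0,0,0],[0,0,0]],[1,[0,0,0],[0,0,0]]]' >/dev/null; python3 st.py
python3 - <<'E'
from h import *
from bench import vision
sc=vision.snapshot("scene"); cv2.imwrite("pics/pre.png",cv2.resize(sc["color"][130:260,245:375,::-1],(520,520)))
E
```

```text
[ 0.6211 -0.0562  0.1683] rpy [ 1.7992e+02 -1.0000e-02  6.2230e+01] F [-2.23 -0.59  5.03] T [-0.032  0.615 -0.014] t 22.5
```

View pics/pre.png

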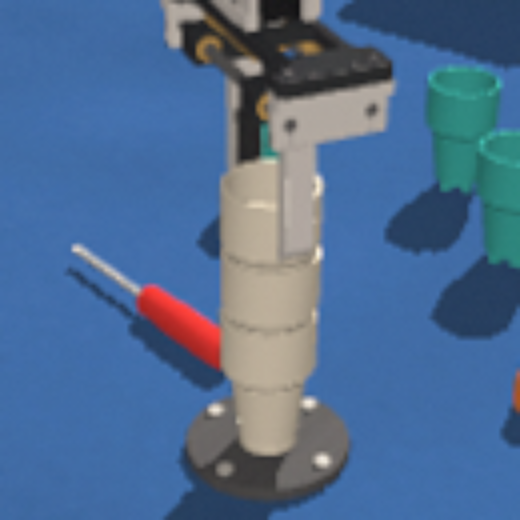

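The stack is straight and evenly spaced, with seams at rows 262, 325 and 388, so it is fully nested. Releasing.

```bash
python3 -m crank '[[0,[0,0,0],[0,0,0]],[0,[0,0,0],[0,0,0]],[0,[0,0,0],[0,0,0]],[0,[0,0,0],[0,0,0]],[0,[0,0,0],[0,0,0]]]'
python3 -m crank '[[0,[0,0,-0.01],[0,0,0]],[0,[0,0,-0.03],[0,0,0]],[0,[0,0,-0.04],[0,0,0]],[0,[0,0,-0.04],[0,0,0]],[0,[-0.04,0,0],[0,0,0]],[0,[-0.04,0,0],[0,0,0]],[0,[-0.04,0,0],[0,0,0]],[0,[-0.04,0,0],[0,0,0]]]'
python3 -m crank '[[0,[-0.04,0,0],[0,0,0]],[0,[-0.04,0,0],[0,0,0]],[0,[0,0,0],[0,0,0]],[0,[0,0,0],[0,0,0]]]'
python3 - <<'E'
from h import *
from bench import vision
s=vision.snapshot("top")
P=cloud(s); m=((P[...,2]>.19)&(P[...,2]<.22)&(abs(P[...,0]-.62)<.05)&(abs(P[...,1]+.055)<.05)).astype(np.uint8)
ct=max(cv2.findContours(m,0,1)[0],key=len); zt=np.nanpercentile(P[m>0][:,2],80); W=ray(s,ct[:,0],zt)[:,:2].astype(np.float32)
print("rim z",zt,cv2.minEnclosingCircle(W),cv2.fitEllipse(W))
E
```

```text
time: 23.05
tool_pos: [0.621, -0.0561, 0.1666]
ee_rot: [-3.141, 0.0, 1.086]
wrist_force: [-0.2, 0.2, 0.0]
width: 0.0934
finger_force: 0.0
time: 23.85
tool_pos: [0.5458, -0.1988, 0.2882]
ee_rot: [3.14, 0.0, 1.087]
wrist_force: [-0.5, 0.3, 0.3]
width: 0.0939
finger_force: 0.0
time: 24.25
tool_pos: [0.5089, -0.2691, 0.2878]
ee_rot: [3.141, -0.0, 1.084]
wrist_force: [0.4, -0.3, -0.1]
width: 0.0944
finger_force: 0.0
rim z 0.20397524017729646 ((0.6191796660423279, -0.05494183674454689), 0.03156793862581253) ((0.6191679239273071, -0.055240172892808914), (0.05983418971300125, 0.06167322397232056), 55.57394027709961)
```

The rim is at 0.204 − 0.002 = 0.202 m, fully down, and within 1 mm of the dock's axis. Handing in.

```bash
python3 -c "
from bench import robot
print(robot.close_job())"
```

```text
the job is handed in; nothing more can be done
None
```

Both cups are nested fully down in the dock, each held until it was seated and then released; the meter, reel and screwdriver were not touched, and the job was handed in at about 24 s (the hand-in returned no verdict).

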